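Trip test of the packing bench's safety breaker

ROBOT

A 7-joint arm with a two-finger parallel gripper is mounted at the origin on the work surface. World frame = base frame: x ahead of the robot, y to its left, z up, the work surface at z = 0. Lengths are in m, angles in rad, forces in N, time in s.
With the tool pointing down it reaches from about 0.425 to 0.95 m from the base axis. Payload 4.7 kg.
Tool frame: the origin (TCP) lies where the fingers leave the gripper's body, on its centre line; the fingertips stand 73 mm ahead of it and the grasp point (between the pads) lies 54 mm ahead of it; z points along the fingers, y is the line along which they close (so a half turn about z gives the same grasp; the last joint's range is limited). The gripper opens to 85 mm and grips with 20 to 120 N. Pads are 22 mm wide; open, the fingers measure 114 mm over their backs; the gripper's body (76 mm by 85 mm) begins 54 mm behind the grasp point. The pads swing forward as they close: fully open they stand 13 mm farther back than shut.
Start: joints at [1.184, 0.469, -0.049, 1.532, 0.024, 1.141, -0.082], TCP at [0.236, -0.632, 0.304] pointing down, gripper open.
Joint ranges: [-2.59, 2.59], [-0.33, 1.99], [-1.39, 1.29], [0.1, 2.45], [-1.04, 4.18], [0.21, 1.99], [-2.66, 2.66]. Speed limits (rad/s): [2.57, 2.57, 3.14, 3.14, 3.14, 3.14, 3.14].

INTERFACE

Orientations are given as a unit quaternion [w, x, y, z].
In Python, from bench import * gives the robot as it stands.
- The arm moves only by the tool play_rows, never from a script. Its argument "increments" is a list of rows, each an object of numbers: "dx", "dy", "dz": the shift along the tool's x, y, z in units of 0.05 m (1.0 is 0.05 m); "wx", "wy", "wz": the turn, a rotation vector about the tool's x, y, z in units of 0.12 rad (1.0 is 0.12 rad). A call has 1 to 12 rows; each row shifts and turns the commanded pose from where the row before left it, along the tool's axes as they then stand; what a row does not reach is not made up. A row lasts 1/10 s, in which the tool goes at most 50 mm and 8.59 degrees, less where a joint would pass 70% of its speed; a pose out of reach is approached as far as the arm can. A call with a number of a shift or a turn outside -1 to 1 is refused whole. A call with a gripper value outside its range is refused whole. "jaw" is the closure, from -1 (fully open) to 1 (shut), set as the call begins (left out, the last holds). The fingers move at their own pace and stop on an object; "force" is the grip in N (left out, the last holds). Time passes only in rows, so rows that do not move let the fingers close. It gives the time, the measured TCP pose, the force, the opening and the grip force at its end, in the units of the state.
- get_obs(): the state, without advancing time (a new reading comes with each control period).
- grab_frame(name): name is "side" or "top" or "wrist"; returns (picture, depth): 400x640x3 uint8, red, green, blue; 400x640 float32, m along the optical axis (not along the pixel's ray), 0 where there is no reading.
- get_calibration(name): a dict with "camera_matrix" (3x3 intrinsics, pixels), "R" (3x3) and "t" (3): a world point X has camera coordinates R X + t. Camera axes: x right, y down, z forward; pixel columns grow to the right and rows downward; lengths in m; the calibration is good to about 2 mm. A picture is of the moment at which its call begins: read the wrist's pose just before it. get_calibration takes no time and is no camera call; for the wrist camera it gives the pose at the moment of the call.
- hand_in(): hands the job in; it is judged then, once.
Trained networks look in the newest picture that a camera, given by its name, has taken for a name from the list of things; names that differ only in an ending like _2 or _b are one class to them, and where a whole thing is asked for, a point or a joint stands for the part that bears it (a point fixed in the world has none). Each returns a list of dicts, best first, with "conf" (0 to 1); they miss things now and then, are a little off and sometimes report something else, mostly with a low value. They report only what shows in the picture. A call takes as long as a camera call.
- trace(camera, query): "region" (400x640 bool, what is visible of it) and "centre" ([row, column] in pixels, amid what is visible of it).
The state is a dict: "time": time; "joint_pos": joint angles; "joint_vel": joint speeds; "joint_efforts": joint torques, N m; "position": TCP position; "ee_rot": TCP orientation; "force": force on the tool from outside, world axes, zero at the start; "moment": the same for the moment, N m; "finger_gap": opening from 0.0 (shut) to 1.0 (fully open); "grip_force": force on a finger pad.
Only numpy, scipy, OpenCV 4.12 (cv2) and the standard library are available. Lean on these libraries where they do the work, as an engineer would, in place of code of your own. Each camera call takes 0.05 s, during which the arm holds its last target. There are 200 camera calls.

TASK

Do the trip test on the safety breaker of the packing bench. First draw the locking pin straight up out of its bore and hang it by its head in the open notch of the side ledge, leaving it there; then press the square test button right down so that the breaker's lever drops, and lift the lever all the way back up until it stays up by itself. Let the button spring back, and do not push the other things on the bench about.

Things in the scene. Friction and masses are not known exactly. Their poses are not given: they have to be found in the camera images.
- breaker: The safety breaker: a light grey painted enclosure fixed on the bench, 200 (x) x 250 (y) x 85 mm high. Origin: centre of its underside, on the bench. z up, x away from its front (the front faces -x), y to the left seen from the front. In this frame: lever hinge at (30, 0, 100); test button at (14, -88); bore at (23.5, 80); notch at (-30, 149). Nothing on it stands higher than 195 mm.
- lever (a joint): Angle of the breaker's lever about its hinge, rad. 0 = up (home): leaning 0.22 rad back (to +x) past upright, where its own weight keeps it. It grows as the lever swings forward (to -x) and down; past 0.22 it falls by itself to its stop at 1.22, where it points forward and up, 1.0 rad from upright. With the pin in its bore it cannot drop. Moved by less than 1 N at the knob.
- lever_knob (a point): Centre of the lever's black cross knob, a cylinder of 20 mm diameter and 26 mm long, lying along the breaker's y, 85 mm from the hinge; the flat steel arm below it is 14 mm wide in y and 9 mm thick. The knob can be pinched from above by its flat ends and turns in the fingers. In the breaker's frame it is at (49, 0, 183) mm when up, (-42, 0, 146) mm when dropped.
- lever_hinge (a point): The lever's hinge axis (along the breaker's y), at x 30, y 0, z 100 mm in the breaker's frame, 15 mm over the enclosure's top.
- test (a joint): Travel of the test button, m: 0 = out, 0.008 = right down. Spring loaded, about 1.3 N to start and 5 N right down. It trips the lever from about 0.004 on.
- test_top (a point): Middle of the top of the square test button: a grey cap 22 x 22 mm, standing 8 mm proud of the black block (62 x 60 mm, 33 mm high on the enclosure's top) on the breaker's right (-y); 126 mm over the bench when out. It is pressed straight down. (The small round clear dome in front of it is only a lamp.)
- pin: The locking pin, loose, 80 g. Steel shank 10 mm in diameter and 72 mm long, on it a cylindrical head 22 mm in diameter and 30 mm high. Origin: the tip of the shank; z along the pin towards the head. At the start it stands upright, 30 mm deep in its bore, its head from 127 to 157 mm over the bench.
- pin_shoulder (a point): Centre of the underside of the pin's head, 72 mm over its tip.
- bore (a point): Mouth of the pin's upright bore (11 mm wide, 30 mm deep) in the enclosure's top, 85 mm over the bench, just in front of the lever's side finger.
- notch (a point): Middle of the notch, at the top face of the steel ledge (8 mm thick, 85 mm over the bench) on the breaker's left (+y) side. The notch is a slot 13 mm wide, 33 mm long, open to +y and downwards; the shank passes into it from above or from the side, and the head rests on the two prongs with the shoulder at 85 mm. The shank fits from 8 mm towards the enclosure to the open end, about 15 mm outwards.
- tape: Roll of brown packing tape lying flat, 100 mm wide, 48 mm high. Origin: centre of its underside. Leave alone.
- glue: White plastic bottle, 60 mm wide, 130 mm high, standing. Origin: centre of its underside. Leave alone.
- carton: Small brown carton, 110 x 160 x 70 mm, behind the breaker. Origin: centre of its underside. Leave alone.
- pad: Block of paper slips, 75 x 105 x 25 mm, in front of the breaker. Origin: centre of its underside. Leave alone.

How it is judged:
On the way, in this order (a step that is already met when the one before it is completed fails the run):
1. the pin hangs by its head in the side notch, let go (horizontal distance between pin_shoulder and notch below 0.015 m and z of pin_shoulder in the frame of breaker between 0.081 and 0.089 m and angle between pin's own z axis and vertical below 0.2 rad and contact force between the fingers and pin below 0.3 N), for 0.2 s.
2. the test button is pressed in (value of joint test above 0.0038 m).
3. the lever has dropped (value of joint lever above 1.1 rad), for 0.05 s.
At the end, for the whole second after the job is handed in: The lever is back up (within 0.06 rad of home), the test button is out (within 1.5 mm), and the pin hangs at rest and upright (within 0.2 rad) in the notch: its shoulder within 4 mm of the ledge's top in height and within 15 mm of the notch's middle horizontally (horizontal distance between pin_shoulder and notch below 0.015 m and z of pin_shoulder in the frame of breaker between 0.081 and 0.089 m and angle between pin's own z axis and vertical below 0.2 rad and value of joint lever below 0.06 rad and value of joint test below 0.0015 m and linear speed of pin below 0.03 m/s); the robot touches nothing.
It fails at once if a bystander (tape, bottle, carton or paper block) is pushed more than 30 mm away or knocked over (distance of any of tape, glue, carton, pad from where it was at the start of the episode above 0.03 m or angle between glue's own z axis and vertical above 0.6 rad).
It also fails if it takes over 58 s, if anything falls off the work surface, if the arm or the gripper's body presses on something with over 40 N, if the wrist force passes 120 N, or if a joint passes its speed limit or range.

## Working session

There is one attempt and no reset: what is moved stays moved. The work goes in short steps, Python scripts to look and compute and a tool call to move; the robot and the scene stay as the last step left them, time stands still between calls to the robot, and variables do not carry over. Pictures are saved under pics/ and viewed, at most 10 in all, crops included, and the job is handed in when it is done.

Besides the shell and the picture viewer there is one more tool, called after "Emit:" in YAML: its name, and indented under it one key for each argument. play_rows: Moves the arm, as the interface text tells. Shifts and turns lie within -1 to 1; 1 stands for 0.05 m of shift or 0.12 rad of turn. Its arguments: {"type":"object","properties":{"increments":{"type":"array"},"jaw":{"type":"number"},"force":{"type":"number"}},"required":["increments"]}

```bash
mkdir -p pics; ls
cat > h.py <<'E'
from bench import *
import numpy as np, cv2
def grab(n):
    c=get_calibration(n); p,d=grab_frame(n); return p,d,c
def world(c,d,r,cc,z=None):
    K=np.array(c["camera_matrix"]);R=np.array(c["R"]);t=np.array(c["t"])
    v=np.linalg.inv(K)@np.array([cc,r,1.0])
    return R.T@(v*d-t)
def cloud(c,d):
    K=np.array(c["camera_matrix"]);R=np.array(c["R"]);t=np.array(c["t"])
    r,cc=np.mgrid[:400,:640]
    v=np.stack([(cc-K[0,2])/K[0,0]*d,(r-K[1,2])/K[1,1]*d,d],-1)
    return (v-t)@R
def proj(c,X):
    q=np.array(c["camera_matrix"])@(np.array(c["R"])@np.array(X)+np.array(c["t"])); return q[:2]/q[2]
E
python3 - <<'E'
from h import *
o=get_obs(); print(o["time"],o["position"],o["ee_rot"])
for n in ["side","top"]:
    p,d,c=grab(n); cv2.imwrite(f"pics/{n}0.png",p[:,:,::-1])
    P=cloud(c,d)
    for q in ["breaker","pin","lever_knob","test_top","glue","tape","carton","pad"]:
        for x in trace(n,q)[:1]:
            m=x["region"]&(d>0); print(n,q,round(x["conf"],2),np.round(x["centre"]),m.sum(),np.round(np.median(P[m],0),3),np.round(np.percentile(P[m],[3,97],axis=0),3).tolist())
E
```

```text
pics
0.0 [ 0.23626046 -0.63183064  0.30286465] [-9.49680262e-04  9.84035118e-01  1.77971749e-01 -2.00832617e-04]
side breaker 0.95 [215. 345.] 8129 [ 0.578 -0.01   0.087] [[0.487, -0.169, 0.012], [0.682, 0.068, 0.126]]
side pin 0.59 [200. 328.] 173 [0.613 0.019 0.145] [[0.604, 0.008, 0.096], [0.623, 0.025, 0.16]]
side lever_knob 0.53 [174. 328.] 285 [ 0.626 -0.062  0.151] [[0.611, -0.118, 0.087], [0.643, -0.054, 0.195]]
side test_top 0.56 [164. 350.] 59 [ 0.592 -0.148  0.127] [[0.583, -0.163, 0.121], [0.603, -0.141, 0.13]]
side glue 0.7 [146. 355.] 540 [ 0.613 -0.293  0.087] [[0.588, -0.313, 0.047], [0.641, -0.279, 0.132]]
side tape 0.87 [296. 282.] 1689 [0.65  0.228 0.039] [[0.603, 0.179, 0.006], [0.693, 0.27, 0.051]]
side carton 0.64 [216. 248.] 3298 [0.815 0.019 0.07 ] [[0.769, -0.084, 0.006], [0.879, 0.068, 0.074]]
side pad 0.56 [236. 426.] 1270 [ 0.39  -0.039  0.026] [[0.352, -0.103, 0.003], [0.427, 0.0, 0.029]]
top breaker 0.67 [211. 354.] 6252 [ 0.576 -0.062  0.086] [[0.486, -0.178, 0.065], [0.68, 0.06, 0.124]]
top pin 0.34 [210. 355.] 6547 [ 0.576 -0.06   0.086] [[0.485, -0.18, 0.031], [0.682, 0.066, 0.124]]
top lever_knob 0.61 [192. 358.] 193 [ 0.621 -0.065  0.131] [[0.61, -0.112, 0.095], [0.64, -0.011, 0.196]]
top test_top 0.71 [274. 356.] 987 [ 0.391 -0.053  0.025] [[0.355, -0.105, 0.006], [0.426, -0.003, 0.031]]
top glue 0.57 [194. 441.] 483 [ 0.608 -0.3    0.088] [[0.588, -0.333, 0.009], [0.642, -0.281, 0.133]]
top tape 0.67 [183. 255.] 559 [0.655 0.222 0.046] [[0.603, 0.172, 0.003], [0.697, 0.263, 0.053]]
top carton 0.77 [131. 334.] 2185 [ 0.815 -0.014  0.07 ] [[0.769, -0.088, 0.017], [0.876, 0.061, 0.076]]
top pad 0.6 [275. 356.] 997 [ 0.39  -0.054  0.025] [[0.354, -0.104, 0.002], [0.427, -0.004, 0.031]]
```

Run:
```python
import cv2,numpy as np
a=cv2.imread("pics/side0.png")[100:340,220:460];b=cv2.imread("pics/top0.png")[100:340,220:460]
cv2.imwrite("pics/v1.png",cv2.resize(np.hstack([a,b]),(800,400),interpolation=cv2.INTER_CUBIC))
```

```text
(no output)
```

View pics/v1.png

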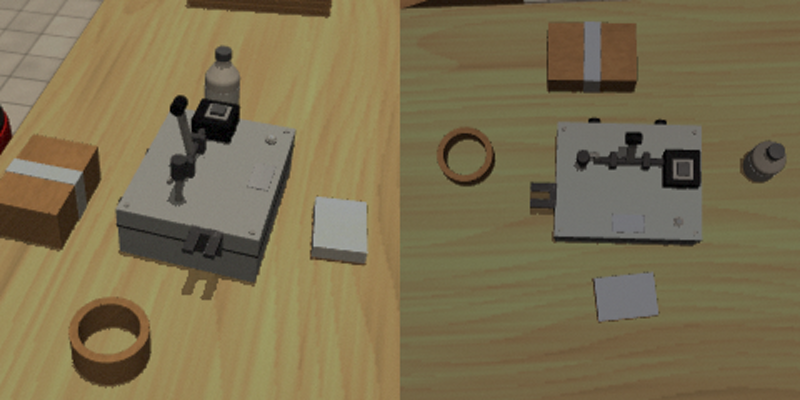

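```bash
cat >> h.py <<'E'
from scipy.spatial.transform import Rotation as Ro
def plan(X,yaw=None,down=True):
    """print turn (rotvec, tool axes, units) then shift in the turned frame (units)"""
    o=get_obs(); w,x,y,z=o["ee_rot"]; A=Ro.from_quat([x,y,z,w])
    m=A.as_matrix(); cy=np.arctan2(m[1,0],m[0,0]); yaw=cy if yaw is None else yaw
    T=Ro.from_euler('z',yaw)*Ro.from_euler('x',np.pi)
    rv=(A.inv()*T).as_rotvec()/0.12
    s=T.inv().apply(np.array(X)-o["position"])/0.05
    print("t",round(o["time"],2),"pos",np.round(o["position"],4),"yaw",round(cy,4),"turn",np.round(rv,2),"shift",np.round(s,2))
def B(p,b):  # breaker mm -> world, b=(x,y,yaw)
    c,s=np.cos(b[2]),np.sin(b[2]); x,y,z=np.array(p)/1000
    return np.array([b[0]+c*x-s*y,b[1]+s*x+c*y,z])
E
python3 - <<'E'
from h import *
for n in ["side","top"]:
    p,d,c=grab(n);P=cloud(c,d)
    m=(d>0)&(abs(P[...,2]-.086)<.005)&(abs(P[...,0]-.58)<.13)&(abs(P[...,1]+.05)<.18)
    m=cv2.morphologyEx(m.astype('uint8'),cv2.MORPH_OPEN,np.ones((5,5)))
    k,l,st,_=cv2.connectedComponentsWithStats(m); m=l==1+np.argmax(st[1:,4])
    print(n,np.median(P[m][:,2]),cv2.minAreaRect(P[m][:,:2].astype('float32')*1000))
plan([.55,.02,.40],-.04)
print(get_calibration("wrist"))
E
```

```text
side 0.08687249253050762 ((586.9232177734375, -43.35491943359375), (294.7870788574219, 201.30982971191406), 86.19087982177734)
top 0.08546289363397568 ((568.8990478515625, 15.159965515136719), (110.8089828491211, 140.659912109375), 43.41984176635742)
t 1.0 pos [ 0.2364 -0.6322  0.304 ] yaw 0.3578 turn [ 0.   -0.    3.32] shift [  5.74 -13.28  -1.92]
{'camera_matrix': array([[302.14262982,   0.        , 321.10811233],
       [  0.        , 302.14262982, 196.86497733],
       [  0.        ,   0.        ,   1.        ]]), 'R': array([[ 3.49089302e-01, -9.37089175e-01,  7.33173341e-04],
       [-8.93340932e-01, -3.32555509e-01,  3.02239662e-01],
       [-2.82981695e-01, -1.06163606e-01, -9.53231687e-01]]), 't': array([-0.6747528 , -0.03838402,  0.37941633])}
```

Emit:
play_rows:
  increments:
    - {"dz":-1}
    - {"dz":-0.9}
    - {"wz":0.9}
    - {"wz":0.9}
    - {"wz":0.9}
    - {"wz":0.84}
    - {"dx":0.4,"dy":-0.9}
    - {"dx":0.4,"dy":-0.9}
    - {"dx":0.4,"dy":-0.9}
    - {"dx":0.4,"dy":-0.9}
    - {"dx":0.4,"dy":-0.9}
    - {"dx":0.4,"dy":-0.9}
  jaw: -1

```text
invalid input at $.increments[0]: expected keys dx, dy, dz, wx, wy, wz
```

Emit:
play_rows:
  increments:
    - {"dx":0.4,"dy":-0.9}
    - {"dx":0.4,"dy":-0.9}
    - {"dx":0.4,"dy":-0.9}
    - {"dx":0.4,"dy":-0.9}
    - {"dx":0.4,"dy":-0.9}
    - {"dx":0.4,"dy":-0.9}
    - {"dx":0.4,"dy":-0.9}
    - {"dx":0.4,"dy":-0.9}
    - {"dx":0,"dy":0}
    - {"dx":0}

```text
invalid input at $.increments[0]: expected keys dx, dy, dz, wx, wy, wz
```

```bash
cat > look.py <<'E'
from h import *
import sys
tag=sys.argv[1]
p,d,c=grab("wrist");P=cloud(c,d); cv2.imwrite(f"pics/w{tag}.png",p[:,:,::-1]); np.savez(f"w{tag}.npz",p=p,d=d,**c)
o=get_obs();print(o["time"],o["position"],o["ee_rot"])
m=(d>0)&(abs(P[...,2]-.086)<.005)&(abs(P[...,0]-.58)<.13)&(abs(P[...,1]+.05)<.18)
m=cv2.morphologyEx(m.astype('uint8'),cv2.MORPH_OPEN,np.ones((5,5)))
k,l,st,_=cv2.connectedComponentsWithStats(m); m=l==1+np.argmax(st[1:,4])
print(np.median(P[m][:,2]),cv2.minAreaRect(P[m][:,:2].astype('float32')*1000))
for q in ["pin","lever_knob","test_top","breaker"]:
    for x in trace("wrist",q)[:1]:
        m=x["region"]&(d>0);z=np.percentile(P[m][:,2],95); t=m&(abs(P[...,2]-z)<.005)
        print(q,round(x["conf"],2),np.round(x["centre"]),m.sum(),"top",round(z,4),np.round(P[t].mean(0),4),np.round(np.percentile(P[t],[2,98],axis=0),3).tolist())
E
python3 look.py 1
```

```text
1.05 [ 0.23642686 -0.63226988  0.3039427 ] [6.47738409e-05 9.84038348e-01 1.77956527e-01 2.12908317e-05]Traceback (most recent call last):
  File "look.py", line 8, in <module>
    k,l,st,_=cv2.connectedComponentsWithStats(m); m=l==1+np.argmax(st[1:,4])
                                                         ~~~~~~~~~^^^^^^^^^^
    return _wrapfunc(a, 'argmax', axis=axis, out=out, **kwds)
    return bound(*args, **kwds)
ValueError: attempt to get argmax of an empty sequence
```

View pics/w1.png

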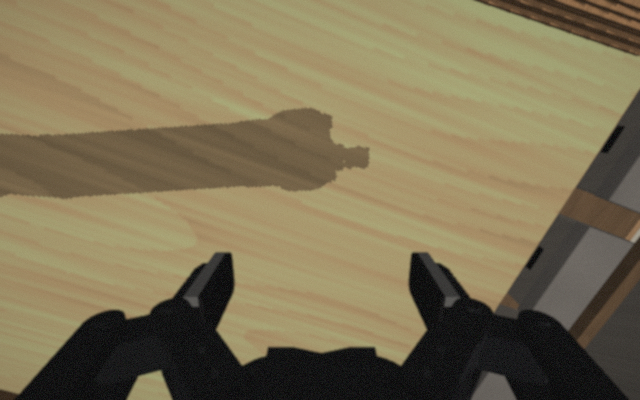

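The arm didn't move because every row needs all six keys. The picture shows only bare bench, with the fingers at rows 250–300 and columns 215 and 430. I'll resend.

Emit:
play_rows:
  increments:
    - {"dx":0,"dy":0,"dz":-1,"wx":0,"wy":0,"wz":0}
    - {"dx":0,"dy":0,"dz":-0.9,"wx":0,"wy":0,"wz":0}
    - {"dx":0,"dy":0,"dz":0,"wx":0,"wy":0,"wz":0.9}
    - {"dx":0,"dy":0,"dz":0,"wx":0,"wy":0,"wz":0.9}
    - {"dx":0,"dy":0,"dz":0,"wx":0,"wy":0,"wz":0.9}
    - {"dx":0,"dy":0,"dz":0,"wx":0,"wy":0,"wz":0.84}
    - {"dx":0.4,"dy":-0.9,"dz":0,"wx":0,"wy":0,"wz":0}
    - {"dx":0.4,"dy":-0.9,"dz":0,"wx":0,"wy":0,"wz":0}
    - {"dx":0.4,"dy":-0.9,"dz":0,"wx":0,"wy":0,"wz":0}
    - {"dx":0.4,"dy":-0.9,"dz":0,"wx":0,"wy":0,"wz":0}
    - {"dx":0.4,"dy":-0.9,"dz":0,"wx":0,"wy":0,"wz":0}
    - {"dx":0.4,"dy":-0.9,"dz":0,"wx":0,"wy":0,"wz":0}
  jaw: -1

```text
time: 2.25
position: [0.3748, -0.3689, 0.3993]
ee_rot: [0.0, 0.999, -0.034, 0.0]
force: [0.8, -0.9, -0.0]
finger_gap: 0.998
grip_force: 0.0
```

Emit:
play_rows:
  increments:
    - {"dx":0.4,"dy":-0.9,"dz":0,"wx":0,"wy":0,"wz":0}
    - {"dx":0.4,"dy":-0.9,"dz":0,"wx":0,"wy":0,"wz":0}
    - {"dx":0.4,"dy":-0.9,"dz":0,"wx":0,"wy":0,"wz":0}
    - {"dx":0.4,"dy":-0.9,"dz":0,"wx":0,"wy":0,"wz":0}
    - {"dx":0.4,"dy":-0.9,"dz":0,"wx":0,"wy":0,"wz":0}
    - {"dx":0.4,"dy":-0.9,"dz":0,"wx":0,"wy":0,"wz":0}
    - {"dx":0.4,"dy":-0.9,"dz":0,"wx":0,"wy":0,"wz":0}
    - {"dx":0.4,"dy":-0.9,"dz":0,"wx":0,"wy":0,"wz":0}
    - {"dx":0,"dy":0,"dz":0,"wx":0,"wy":0,"wz":0}
    - {"dx":0,"dy":0,"dz":0,"wx":0,"wy":0,"wz":0}

```text
time: 3.25
position: [0.5582, -0.0211, 0.3987]
ee_rot: [0.0, 0.999, -0.032, -0.0]
force: [-0.2, -0.1, -0.2]
finger_gap: 0.998
grip_force: 0.0
```

```bash
python3 look.py 2
```

```text
3.3 [ 0.55783512 -0.02292491  0.39870477] [ 4.01212821e-04  9.99436778e-01 -3.35544821e-02 -2.51510737e-04]
0.08469132123416656 ((587.3276977539062, -42.52122497558594), (293.8873291015625, 200.14736938476562), 86.11105346679688)
pin 0.98 [120. 286.] 418 top 0.1578 [0.6154 0.0142 0.1565] [[0.606, 0.005, 0.155], [0.625, 0.024, 0.158]]
lever_knob 0.94 [111. 360.] 1649 top 0.1926 [ 0.6346 -0.0662  0.1911] [[0.627, -0.079, 0.188], [0.643, -0.054, 0.194]]
test_top 0.96 [129. 433.] 363 top 0.1269 [ 0.5949 -0.1511  0.1256] [[0.585, -0.161, 0.124], [0.605, -0.141, 0.127]]
breaker 0.71 [129. 354.] 33479 top 0.1191 [ 0.6037 -0.1309  0.1178] [[0.569, -0.18, 0.114], [0.629, 0.008, 0.123]]
```

View pics/w2.png

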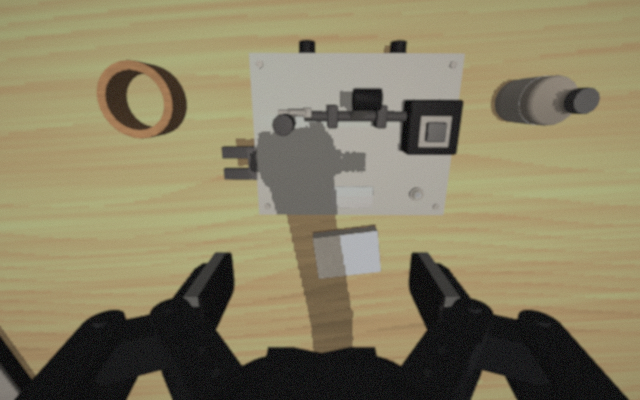

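```bash
echo 'b=(.5863,-.0631,-.067)' >> h.py
python3 - <<'E'
from h import *
f=np.load("w2.npz");P=cloud(f,f["d"])
print(np.round(P[104:119:2,276:316:5,2]*1000).astype(int))
X=B([23.5,80,270],b); plan(X,b[2]); plan(B([23.5,80,205],b),b[2])
E
```

```text
[[ 85  85  85  84  84  86  85  85]
 [ 85  84  86  84  83  83  84  83]
 [ 85  85  85  84  85  85 118 118]
 [ 83 123 121 124 125 123 121 469]
 [ 84 124 122 123 125 123 120 120]
 [ 86 158 150 124 122 122 122 122]
 [156 156 159 140  84  84 122 122]
 [157 157 157 154  84  85 111 112]]
t 3.5 pos [ 0.5576 -0.0241  0.399 ] yaw -0.0699 turn [ 0.01 -0.   -0.02] shift [ 1.09 -0.86  2.58]
t 3.5 pos [ 0.5576 -0.0241  0.399 ] yaw -0.0699 turn [ 0.01 -0.   -0.02] shift [ 1.09 -0.86  3.88]
```

Emit:
play_rows:
  increments:
    - {"dx":0.36,"dy":-0.29,"dz":0.5,"wx":0,"wy":0,"wz":0}
    - {"dx":0.36,"dy":-0.29,"dz":0.5,"wx":0,"wy":0,"wz":0}
    - {"dx":0.37,"dy":-0.28,"dz":0.5,"wx":0,"wy":0,"wz":0}
    - {"dx":0,"dy":0,"dz":0.5,"wx":0,"wy":0,"wz":0}
    - {"dx":0,"dy":0,"dz":0,"wx":0,"wy":0,"wz":0}
    - {"dx":0,"dy":0,"dz":0,"wx":0,"wy":0,"wz":0}

```text
time: 4.1
position: [0.6152, 0.0157, 0.2993]
ee_rot: [0.0, 0.999, -0.034, -0.0]
force: [-0.2, -0.0, 0.5]
finger_gap: 0.998
grip_force: 0.0
```

```bash
python3 look.py 3; python3 -c "
from h import *
plan(B([23.5,80,207],b),b[2])"
```

```text
4.15 [0.61558187 0.01589001 0.30033146] [ 1.58148502e-04  9.99410606e-01 -3.43139505e-02  9.84564213e-04]
0.0846790924049031 ((587.2979125976562, -42.457855224609375), (293.71466064453125, 200.06338500976562), 85.99308776855469)
pin 0.81 [204. 324.] 853 top 0.1575 [0.6157 0.0147 0.1564] [[0.606, 0.005, 0.154], [0.625, 0.024, 0.158]]
lever_knob 0.94 [184. 433.] 2655 top 0.1926 [ 0.6355 -0.0657  0.1911] [[0.627, -0.078, 0.188], [0.643, -0.054, 0.193]]
test_top 0.68 [205. 514.] 747 top 0.1265 [ 0.5951 -0.1508  0.1253] [[0.584, -0.162, 0.122], [0.605, -0.141, 0.127]]
breaker 0.77 [188. 401.] 49591 top 0.1228 [ 0.603  -0.1271  0.1207] [[0.572, -0.178, 0.118], [0.629, 0.018, 0.126]]
t 4.35 pos [0.6156 0.0165 0.3006] yaw -0.0678 turn [ 0.   -0.02 -0.01] shift [-0.01  0.03  1.87]
```

Emit:
play_rows:
  increments:
    - {"dx":0,"dy":0.03,"dz":0.5,"wx":0,"wy":0,"wz":0}
    - {"dx":0,"dy":0,"dz":0.5,"wx":0,"wy":0,"wz":0}
    - {"dx":0,"dy":0,"dz":0.4,"wx":0,"wy":0,"wz":0}
    - {"dx":0,"dy":0,"dz":0.3,"wx":0,"wy":0,"wz":0}
    - {"dx":0,"dy":0,"dz":0.17,"wx":0,"wy":0,"wz":0}
    - {"dx":0,"dy":0,"dz":0,"wx":0,"wy":0,"wz":0}
    - {"dx":0,"dy":0,"dz":0,"wx":0,"wy":0,"wz":0}

```text
time: 5.05
position: [0.6157, 0.0155, 0.2063]
ee_rot: [-0.0, 0.999, -0.034, 0.001]
force: [0.1, 0.2, -0.5]
finger_gap: 0.995
grip_force: 0.0
```

Emit:
play_rows:
  increments:
    - {"dx":0,"dy":0,"dz":0,"wx":0,"wy":0,"wz":0}
    - {"dx":0,"dy":0,"dz":0,"wx":0,"wy":0,"wz":0}
    - {"dx":0,"dy":0,"dz":0,"wx":0,"wy":0,"wz":0}
    - {"dx":0,"dy":0,"dz":0,"wx":0,"wy":0,"wz":0}
    - {"dx":0,"dy":0,"dz":0,"wx":0,"wy":0,"wz":0}
    - {"dx":0,"dy":0,"dz":0,"wx":0,"wy":0,"wz":0}
    - {"dx":0,"dy":0,"dz":0,"wx":0,"wy":0,"wz":0}
    - {"dx":0,"dy":0,"dz":0,"wx":0,"wy":0,"wz":0}
  jaw: 1
  force: 30

```text
time: 5.85
position: [0.6154, 0.0153, 0.2058]
ee_rot: [0.0, 0.999, -0.034, 0.0]
force: [0.1, -0.3, 2.5]
finger_gap: 0.242
grip_force: 29.4
```

Emit:
play_rows:
  increments:
    - {"dx":0,"dy":0,"dz":-0.15,"wx":0,"wy":0,"wz":0}
    - {"dx":0,"dy":0,"dz":-0.15,"wx":0,"wy":0,"wz":0}
    - {"dx":0,"dy":0,"dz":-0.15,"wx":0,"wy":0,"wz":0}
    - {"dx":0,"dy":0,"dz":-0.15,"wx":0,"wy":0,"wz":0}
    - {"dx":0,"dy":0,"dz":-0.2,"wx":0,"wy":0,"wz":0}
    - {"dx":0,"dy":0,"dz":-0.3,"wx":0,"wy":0,"wz":0}
    - {"dx":0,"dy":0,"dz":-0.3,"wx":0,"wy":0,"wz":0}
    - {"dx":0,"dy":0,"dz":-0.2,"wx":0,"wy":0,"wz":0}
    - {"dx":0,"dy":0,"dz":0,"wx":0,"wy":0,"wz":0}
    - {"dx":0,"dy":0,"dz":0,"wx":0,"wy":0,"wz":0}

```text
time: 6.85
position: [0.615, 0.0153, 0.2856]
ee_rot: [0.0, 0.999, -0.034, 0.0]
force: [-0.8, 0.2, -0.3]
finger_gap: 0.246
grip_force: 29.5
```

```bash
python3 - <<'E'
from h import *
import subprocess
f=np.load("w3.npz");d=f["d"];P=cloud(f,d)
# ledge prongs from view 2,3 in the breaker frame
for n in "23":
    f=np.load(f"w{n}.npz");d=f["d"];P=cloud(f,d)
    c,s=np.cos(b[2]),np.sin(b[2]); q=P[...,:2]-np.array(b[:2]); X=(q@np.array([c,s]))*1000;Y=(q@np.array([-s,c]))*1000
    m=(d>0)&(abs(P[...,2]-.085)<.005)&(Y>140)&(Y<158)&(abs(X+30)<35); x=np.sort(X[m]); 
    print(n,np.histogram(x,bins=np.arange(-60,4,3))[0],np.percentile(x,[1,99]))
    m=(d>0)&(abs(P[...,2]-.085)<.005)&(Y>130)&(Y<190)&(abs(X+30)<35);print(np.percentile(Y[m],99))
plan(B([-30,151,285],b),b[2])
E
python3 look.py 4
```

```text
2 [ 0  0  0 26 28 31 36 33  0  0  0  0 21 37 28 37 34 14  0  0  0] [-50.00911253  -8.31938784]
166.5028887361788
3 [ 0  0  0 34 46 45 48 67  2  0  0  0 37 52 48 43 57 29  0  0  0] [-50.24778195  -8.34189903]
166.89533272637604
t 6.85 pos [0.615  0.0153 0.2856] yaw -0.0671 turn [ 0. -0. -0.] shift [-1.07 -1.42  0.01]
6.9 [0.61482313 0.01522963 0.28500112] [ 1.27807494e-04  9.99437600e-01 -3.35304911e-02 -4.16291227e-04]
0.08469974820870525 ((587.295654296875, -42.58467102050781), (293.6831359863281, 200.33489990234375), 86.07151794433594)
pin 0.62 [261. 324.] 3087 top 0.2371 [0.616  0.0153 0.2361] [[0.606, 0.006, 0.233], [0.625, 0.025, 0.238]]
lever_knob 0.65 [189. 440.] 3024 top 0.1926 [ 0.6356 -0.0656  0.1911] [[0.627, -0.078, 0.188], [0.643, -0.054, 0.193]]
test_top 0.91 [209. 523.] 805 top 0.1266 [ 0.5954 -0.1505  0.1252] [[0.585, -0.162, 0.122], [0.605, -0.141, 0.127]]
breaker 0.73 [184. 423.] 49749 top 0.1252 [ 0.6065 -0.0957  0.1241] [[0.585, -0.161, 0.12], [0.629, 0.021, 0.127]]
```

View pics/w4.png

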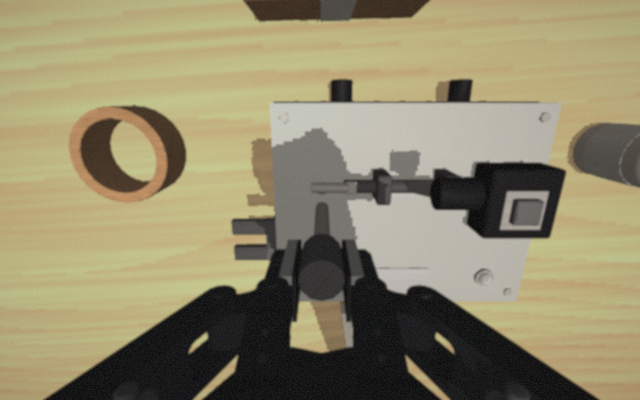

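Run:
```python
from h import *
f=np.load("w4.npz");d=f["d"];P=cloud(f,d)
print("tip proj",proj(f,[.616,.0153,.1355]),proj(f,[.616,.0153,.2075]))
m=(d>0)&(P[...,2]>.132)&(P[...,2]<.2)&(abs(P[...,0]-.615)<.025)&(abs(P[...,1]-.0153)<.02)
for lo in (.135,.15,.165,.18):
    k=m&(abs(P[...,2]-lo-.007)<.007); print(lo,k.sum(),np.round(P[k].mean(0),4))
```

```text
tip proj [321.37837839 204.86760395] [321.55582526 248.2702699 ]
0.135 62 [0.6185 0.0148 0.1429]
0.15 97 [0.6183 0.0148 0.1575]
0.165 117 [0.6183 0.0147 0.1723]
0.18 133 [0.6184 0.015  0.1868]
```

Emit:
play_rows:
  increments:
    - {"dx":-0.3,"dy":-0.4,"dz":0,"wx":0,"wy":0,"wz":0}
    - {"dx":-0.3,"dy":-0.4,"dz":0,"wx":0,"wy":0,"wz":0}
    - {"dx":-0.3,"dy":-0.4,"dz":0,"wx":0,"wy":0,"wz":0}
    - {"dx":-0.17,"dy":-0.22,"dz":0,"wx":0,"wy":0,"wz":0}
    - {"dx":0,"dy":0,"dz":0,"wx":0,"wy":0,"wz":0}
    - {"dx":0,"dy":0,"dz":0,"wx":0,"wy":0,"wz":0}

```text
time: 7.7
position: [0.567, 0.0889, 0.2854]
ee_rot: [0.0, 0.999, -0.034, 0.0]
force: [0.9, -0.3, -0.7]
finger_gap: 0.246
grip_force: 29.5
```

```bash
python3 look.py 5;python3 - <<'E'
from h import *
plan(B([-30,151,164],b),b[2])
f=np.load("w5.npz");d=f["d"];P=cloud(f,d); o=get_obs()["position"]
c,s=np.cos(b[2]),np.sin(b[2])
def bf(p): q=(p[:2]-np.array(b[:2]))*1000; return np.round([c*q[0]+s*q[1],-s*q[0]+c*q[1],p[2]*1000],1)
m=(d>0)&(P[...,2]>.132)&(P[...,2]<.2)&(np.hypot(P[...,0]-o[0],P[...,1]-o[1])<.02)
for lo in (.135,.15,.165,.18):
    k=m&(abs(P[...,2]-lo-.007)<.007); print(lo,k.sum(),bf(P[k].mean(0)) if k.any() else 0)
E
```

```text
7.75 [0.56727309 0.08830623 0.2853081 ] [ 4.50182603e-04  9.99407885e-01 -3.44037434e-02  2.45302307e-04]
0.084757066717042 ((587.2357788085938, -42.569366455078125), (293.4613342285156, 200.52244567871094), 86.4527816772461)
pin 0.95 [261. 324.] 2875 top 0.2369 [0.5682 0.0888 0.2359] [[0.558, 0.08, 0.233], [0.577, 0.098, 0.237]]
lever_knob 0.72 [111. 568.] 5270 top 0.1925 [ 0.6344 -0.0648  0.191 ] [[0.626, -0.078, 0.188], [0.642, -0.053, 0.193]]
test_top 0.66 [114. 568.] 5185 top 0.1926 [ 0.6344 -0.0648  0.191 ] [[0.626, -0.078, 0.188], [0.642, -0.053, 0.193]]
breaker 0.89 [140. 484.] 64903 top 0.1347 [ 0.6212 -0.0564  0.135 ] [[0.571, -0.071, 0.13], [0.628, 0.087, 0.139]]
t 7.95 pos [0.567  0.0887 0.2852] yaw -0.0688 turn [ 0.   -0.   -0.02] shift [-0.01 -0.02  2.42]
0.135 67 [-25.8 149.9 142.9]
0.15 98 [-26.  149.9 157.3]
0.165 116 [-26.1 149.9 172.1]
0.18 138 [-25.8 150.2 186.7]
```

Emit:
play_rows:
  increments:
    - {"dx":0,"dy":0,"dz":0.4,"wx":0,"wy":0,"wz":0}
    - {"dx":0,"dy":0,"dz":0.4,"wx":0,"wy":0,"wz":0}
    - {"dx":0,"dy":0,"dz":0.2,"wx":0,"wy":0,"wz":0}
    - {"dx":0,"dy":0,"dz":0.2,"wx":0,"wy":0,"wz":0}
    - {"dx":0,"dy":0,"dz":0.2,"wx":0,"wy":0,"wz":0}
    - {"dx":0,"dy":0,"dz":0.2,"wx":0,"wy":0,"wz":0}
    - {"dx":0,"dy":0,"dz":0,"wx":0,"wy":0,"wz":0}
    - {"dx":0,"dy":0,"dz":0,"wx":0,"wy":0,"wz":0}

```text
time: 8.75
position: [0.5667, 0.0899, 0.2054]
ee_rot: [-0.0, 0.999, -0.033, 0.0]
force: [-0.6, -0.3, -0.1]
finger_gap: 0.247
grip_force: 29.5
```

Emit:
play_rows:
  increments:
    - {"dx":0,"dy":0,"dz":0.2,"wx":0,"wy":0,"wz":0}
    - {"dx":0,"dy":0,"dz":0.2,"wx":0,"wy":0,"wz":0}
    - {"dx":0,"dy":0,"dz":0.2,"wx":0,"wy":0,"wz":0}
    - {"dx":0,"dy":0,"dz":0.2,"wx":0,"wy":0,"wz":0}
    - {"dx":0,"dy":0,"dz":0.2,"wx":0,"wy":0,"wz":0}
    - {"dx":0,"dy":0,"dz":0,"wx":0,"wy":0,"wz":0}
    - {"dx":0,"dy":0,"dz":0,"wx":0,"wy":0,"wz":0}

```text
time: 9.45
position: [0.5684, 0.0897, 0.1594]
ee_rot: [0.001, 0.999, -0.034, 0.002]
force: [-6.4, -3.2, 25.6]
finger_gap: 0.239
grip_force: 36.1
```

I overshot by a few mm: the head is pressing on the ledge at 25 N. I'll ease up, then release.

Emit:
play_rows:
  increments:
    - {"dx":0,"dy":0,"dz":-0.05,"wx":0,"wy":0,"wz":0}
    - {"dx":0,"dy":0,"dz":-0.05,"wx":0,"wy":0,"wz":0}
    - {"dx":0,"dy":0,"dz":0,"wx":0,"wy":0,"wz":0}
    - {"dx":0,"dy":0,"dz":0,"wx":0,"wy":0,"wz":0}

```text
time: 9.85
position: [0.5673, 0.0898, 0.1603]
ee_rot: [-0.0, 0.999, -0.034, 0.001]
force: [1.8, -0.3, 0.6]
finger_gap: 0.244
grip_force: 33.7
```

Emit:
play_rows:
  increments:
    - {"dx":0,"dy":0,"dz":0,"wx":0,"wy":0,"wz":0}
    - {"dx":0,"dy":0,"dz":0,"wx":0,"wy":0,"wz":0}
    - {"dx":0,"dy":0,"dz":0,"wx":0,"wy":0,"wz":0}
    - {"dx":0,"dy":0,"dz":0,"wx":0,"wy":0,"wz":0}
    - {"dx":0,"dy":0,"dz":0,"wx":0,"wy":0,"wz":0}
  jaw: -0.2

```text
time: 10.35
position: [0.5663, 0.0898, 0.1603]
ee_rot: [0.0, 0.999, -0.033, -0.0]
force: [0.4, -0.2, -0.5]
finger_gap: 0.599
grip_force: 0.0
```

```bash
python3 look.py 6; python3 -c "
from h import *
print(get_obs()['force']);plan(B([-30,149,300],b),b[2]);print(B([-30,149,85],b))"
```

```text
10.4 [0.56638177 0.08978675 0.16031339] [ 3.96472315e-05  9.99439481e-01 -3.34768877e-02 -1.39128903e-04]
0.08479263177864924 ((583.6537475585938, 0.19791412353515625), (209.06381225585938, 188.7716522216797), 86.08087158203125)
pin 0.66 [271. 323.] 2724 top 0.1153 [0.5662 0.0899 0.1143] [[0.556, 0.08, 0.111], [0.575, 0.099, 0.116]]
lever_knob 0.81 [139. 554.] 3310 top 0.1237 [0.625  0.0054 0.122 ] [[0.62, -0.013, 0.119], [0.629, 0.023, 0.124]]
breaker 0.96 [164. 507.] 91328 top 0.1073 [ 0.6181 -0.0286  0.1071] [[0.606, -0.034, 0.103], [0.63, -0.004, 0.112]]
[-0.17267709  0.33394753  0.00889478]
t 10.6 pos [0.5665 0.0897 0.1604] yaw -0.067 turn [ 0. -0. -0.] shift [-0.    0.04 -2.79]
[0.56634284 0.08757419 0.085     ]
```

View pics/w6.png

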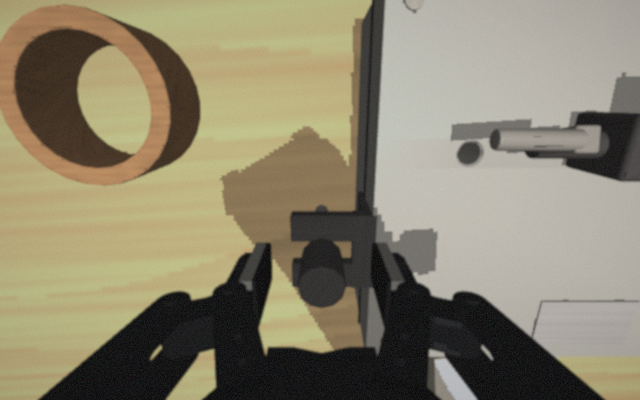

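Emit:
play_rows:
  increments:
    - {"dx":0,"dy":0,"dz":-0.4,"wx":0,"wy":0,"wz":0}
    - {"dx":0,"dy":0,"dz":-0.6,"wx":0,"wy":0,"wz":0}
    - {"dx":0,"dy":0,"dz":-0.9,"wx":0,"wy":0,"wz":0}
    - {"dx":0,"dy":0,"dz":-0.9,"wx":0,"wy":0,"wz":0}
    - {"dx":0,"dy":0,"dz":0,"wx":0,"wy":0,"wz":0}

```text
time: 11.1
position: [0.5693, 0.091, 0.3073]
ee_rot: [-0.001, 0.999, -0.034, 0.006]
force: [0.2, 0.3, -1.4]
finger_gap: 0.6
grip_force: 0.0
```

Emit:
play_rows:
  increments:
    - {"dx":0.15,"dy":0.79,"dz":0,"wx":0,"wy":0,"wz":0}
    - {"dx":0.15,"dy":0.79,"dz":0,"wx":0,"wy":0,"wz":0}
    - {"dx":0.15,"dy":0.79,"dz":0,"wx":0,"wy":0,"wz":0}
    - {"dx":0.15,"dy":0.79,"dz":0,"wx":0,"wy":0,"wz":0}
    - {"dx":0.15,"dy":0.79,"dz":0,"wx":0,"wy":0,"wz":0}
    - {"dx":0.15,"dy":0.79,"dz":0,"wx":0,"wy":0,"wz":0}
    - {"dx":0,"dy":0,"dz":0,"wx":0,"wy":0,"wz":0}
    - {"dx":0,"dy":0,"dz":0,"wx":0,"wy":0,"wz":0}
  jaw: 1

```text
time: 11.9
position: [0.5952, -0.1509, 0.2997]
ee_rot: [-0.0, 0.999, -0.035, -0.0]
force: [0.6, 0.8, -0.5]
finger_gap: 0.003
grip_force: 0.0
```

```bash
python3 look.py 7; python3 -c "
from h import *
print(get_obs()['finger_gap'],B([14,-88,126],b));plan([.595,-.1508,.210],b[2])
p,d,c=grab('side');P=cloud(c,d)
for q in ['pin','lever_knob']:
  x=trace('side',q)[0];m=x['region']&(d>0);print(q,x['conf'],np.median(P[m],0))"
```

```text
11.95 [ 0.59538525 -0.1491135   0.2999568 ] [-4.46863322e-04  9.99442213e-01 -3.33912353e-02 -2.97908956e-04]
0.08463682314261664 ((587.6929931640625, -42.53144836425781), (292.7340393066406, 199.79244995117188), 86.02869415283203)
pin 0.61 [232.  81.] 993 top 0.1151 [0.566  0.0878 0.114 ] [[0.556, 0.079, 0.11], [0.576, 0.099, 0.116]]
test_top 0.72 [197. 322.] 663 top 0.1266 [ 0.5953 -0.1525  0.1254] [[0.585, -0.163, 0.123], [0.605, -0.142, 0.127]]
breaker 0.97 [179. 223.] 48469 top 0.1232 [ 0.6034 -0.1229  0.1212] [[0.574, -0.177, 0.118], [0.629, 0.018, 0.127]]
-0.002195798538064663 [ 0.594377   -0.15183986  0.126     ]
t 12.15 pos [ 0.5956 -0.148   0.3005] yaw -0.0644 turn [-0.   -0.    0.02] shift [-0.01  0.06  1.81]
pin 0.49 [0.56307167 0.09374973 0.10081563]
lever_knob 0.71 [ 0.62351892 -0.0606701   0.1314346 ]
```

Emit:
play_rows:
  increments:
    - {"dx":0,"dy":0.06,"dz":0.5,"wx":0,"wy":0,"wz":0}
    - {"dx":0,"dy":0,"dz":0.5,"wx":0,"wy":0,"wz":0}
    - {"dx":0,"dy":0,"dz":0.5,"wx":0,"wy":0,"wz":0}
    - {"dx":0,"dy":0,"dz":0.35,"wx":0,"wy":0,"wz":0}
    - {"dx":0,"dy":0,"dz":0,"wx":0,"wy":0,"wz":0}
    - {"dx":0,"dy":0,"dz":0,"wx":0,"wy":0,"wz":0}

```text
time: 12.9
position: [0.5956, -0.1525, 0.2083]
ee_rot: [-0.0, 0.999, -0.033, 0.0]
force: [-0.2, -0.5, 0.6]
finger_gap: -0.001
grip_force: 0.0
```

Emit:
play_rows:
  increments:
    - {"dx":0,"dy":0,"dz":0.08,"wx":0,"wy":0,"wz":0}
    - {"dx":0,"dy":0,"dz":0.08,"wx":0,"wy":0,"wz":0}
    - {"dx":0,"dy":0,"dz":0.06,"wx":0,"wy":0,"wz":0}
    - {"dx":0,"dy":0,"dz":0,"wx":0,"wy":0,"wz":0}
    - {"dx":0,"dy":0,"dz":0,"wx":0,"wy":0,"wz":0}

```text
time: 13.4
position: [0.5957, -0.1527, 0.1974]
ee_rot: [0.0, 0.999, -0.033, 0.001]
force: [-0.1, 0.3, 3.3]
finger_gap: 0.002
grip_force: 1.9
```

Emit:
play_rows:
  increments:
    - {"dx":0,"dy":0,"dz":0.05,"wx":0,"wy":0,"wz":0}
    - {"dx":0,"dy":0,"dz":0.05,"wx":0,"wy":0,"wz":0}
    - {"dx":0,"dy":0,"dz":0.04,"wx":0,"wy":0,"wz":0}
    - {"dx":0,"dy":0,"dz":0,"wx":0,"wy":0,"wz":0}
    - {"dx":0,"dy":0,"dz":0,"wx":0,"wy":0,"wz":0}
    - {"dx":0,"dy":0,"dz":0,"wx":0,"wy":0,"wz":0}

```text
time: 14.0
position: [0.5957, -0.1528, 0.1908]
ee_rot: [0.0, 0.999, -0.034, 0.001]
force: [-0.9, 0.5, 8.4]
finger_gap: -0.005
grip_force: 3.8
```

```bash
python3 -c "
from h import *
p,d,c=grab('side');P=cloud(c,d)
for q in ['pin','lever_knob']:
  for x in trace('side',q)[:2]:
    m=x['region']&(d>0);print(q,x['conf'],np.median(P[m],0),np.round(np.percentile(P[m],[3,97],axis=0),3).tolist())
plan([.595,-.1525,.3],b[2])"
```

```text
pin 0.69 [0.56296656 0.09361187 0.0972436 ] [[0.554, 0.081, 0.026], [0.572, 0.1, 0.118]]
lever_knob 0.87 [ 0.58970701 -0.05678113  0.11975571] [[0.537, -0.087, 0.098], [0.621, 0.016, 0.158]]
t 14.15 pos [ 0.5957 -0.1528  0.1907] yaw -0.067 turn [ 0.   -0.01 -0.  ] shift [-0.01 -0.   -2.19]
```

Emit:
play_rows:
  increments:
    - {"dx":0,"dy":0,"dz":-0.3,"wx":0,"wy":0,"wz":0}
    - {"dx":0,"dy":0,"dz":-0.5,"wx":0,"wy":0,"wz":0}
    - {"dx":0,"dy":0,"dz":-0.7,"wx":0,"wy":0,"wz":0}
    - {"dx":0,"dy":0,"dz":-0.7,"wx":0,"wy":0,"wz":0}
    - {"dx":-0.37,"dy":-0.58,"dz":0,"wx":0,"wy":0,"wz":0}
    - {"dx":-0.37,"dy":-0.58,"dz":0,"wx":0,"wy":0,"wz":0}
    - {"dx":-0.37,"dy":-0.58,"dz":0,"wx":0,"wy":0,"wz":0}
    - {"dx":0,"dy":0,"dz":0,"wx":0,"wy":0,"wz":0}
    - {"dx":0,"dy":0,"dz":0,"wx":0,"wy":0,"wz":0}

```text
time: 15.05
position: [0.5454, -0.0617, 0.3002]
ee_rot: [0.0, 0.999, -0.033, 0.0]
force: [-0.1, -1.0, -0.4]
finger_gap: -0.003
grip_force: 0.0
```

Emit:
play_rows:
  increments:
    - {"dx":0,"dy":0,"dz":0,"wx":0,"wy":0,"wz":0}
    - {"dx":0,"dy":0,"dz":0,"wx":0,"wy":0,"wz":0}
    - {"dx":0,"dy":0,"dz":0,"wx":0,"wy":0,"wz":0}
    - {"dx":0,"dy":0,"dz":0,"wx":0,"wy":0,"wz":0}
  jaw: -0.1

```text
time: 15.45
position: [0.546, -0.0628, 0.2997]
ee_rot: [-0.0, 0.999, -0.034, -0.0]
force: [-0.4, -0.3, -0.1]
finger_gap: 0.554
grip_force: 0.0
```

```bash
python3 look.py 8; python3 -c "
from h import *
print(get_obs()['finger_gap'],B([-42,0,146],b),B([49,0,183],b));plan(B([-42,0,201],b),b[2])"
```

```text
15.5 [ 0.54592504 -0.06263281  0.29974475] [-2.04972242e-05  9.99426516e-01 -3.38618690e-02 -1.07924128e-04]
0.08471070546174692 ((587.5120849609375, -42.39910888671875), (293.3661804199219, 200.53501892089844), 86.2510986328125)
pin 0.84 [178. 156.] 835 top 0.1155 [0.5656 0.088  0.1143] [[0.556, 0.079, 0.111], [0.575, 0.098, 0.116]]
lever_knob 0.86 [127. 317.] 4158 top 0.1549 [ 0.5462 -0.0608  0.1538] [[0.537, -0.073, 0.15], [0.554, -0.048, 0.156]]
test_top 0.67 [129. 428.] 823 top 0.1268 [ 0.5948 -0.1515  0.1255] [[0.584, -0.162, 0.123], [0.605, -0.141, 0.127]]
breaker 0.95 [125. 318.] 60939 top 0.1192 [ 0.6018 -0.1331  0.1176] [[0.569, -0.18, 0.114], [0.628, -0.006, 0.122]]
0.548400050911894 [ 0.54439423 -0.0602881   0.146     ] [ 0.63519006 -0.06638054  0.183     ]
t 15.7 pos [ 0.5458 -0.0622  0.2999] yaw -0.0671 turn [-0.  0. -0.] shift [-0.03 -0.04  1.98]
```

View pics/w8.png

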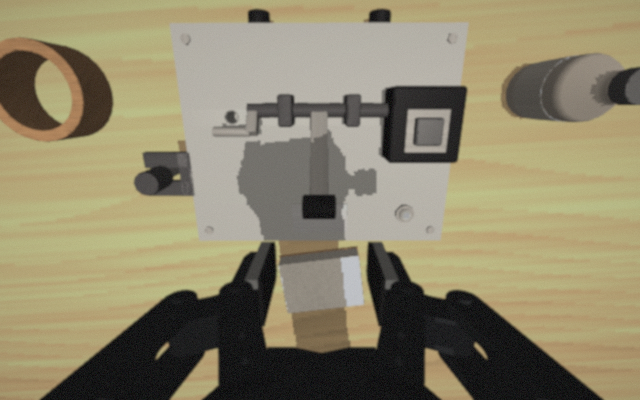

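Emit:
play_rows:
  increments:
    - {"dx":-0.02,"dy":-0.04,"dz":0.5,"wx":0,"wy":0,"wz":0}
    - {"dx":0,"dy":0,"dz":0.5,"wx":0,"wy":0,"wz":0}
    - {"dx":0,"dy":0,"dz":0.5,"wx":0,"wy":0,"wz":0}
    - {"dx":0,"dy":0,"dz":0.3,"wx":0,"wy":0,"wz":0}
    - {"dx":0,"dy":0,"dz":0.18,"wx":0,"wy":0,"wz":0}
    - {"dx":0,"dy":0,"dz":0,"wx":0,"wy":0,"wz":0}
    - {"dx":0,"dy":0,"dz":0,"wx":0,"wy":0,"wz":0}

```text
time: 16.4
position: [0.5454, -0.0601, 0.2015]
ee_rot: [0.0, 0.999, -0.033, 0.001]
force: [0.1, -0.4, 0.1]
finger_gap: 0.55
grip_force: 0.0
```

Emit:
play_rows:
  increments:
    - {"dx":0,"dy":0,"dz":0,"wx":0,"wy":0,"wz":0}
    - {"dx":0,"dy":0,"dz":0,"wx":0,"wy":0,"wz":0}
    - {"dx":0,"dy":0,"dz":0,"wx":0,"wy":0,"wz":0}
    - {"dx":0,"dy":0,"dz":0,"wx":0,"wy":0,"wz":0}
    - {"dx":0,"dy":0,"dz":0,"wx":0,"wy":0,"wz":0}
  jaw: 1
  force: 20

```text
time: 16.9
position: [0.5455, -0.0607, 0.2021]
ee_rot: [0.001, 0.999, -0.034, 0.001]
force: [-1.1, -2.0, 6.8]
finger_gap: 0.302
grip_force: 25.0
```

```bash
python3 -c "
from h import *
a=np.linspace(-1.0,.225,13);x=85*np.sin(a);z=85*np.cos(a)
print(np.round(np.c_[np.diff(x),-np.diff(z)]/50,2).tolist())
plan(B([-42,0,201],b),b[2])"
```

```text
[[0.1, -0.14], [0.11, -0.13], [0.13, -0.12], [0.14, -0.1], [0.15, -0.09], [0.16, -0.07], [0.16, -0.06], [0.17, -0.04], [0.17, -0.02], [0.17, -0.01], [0.17, 0.01], [0.17, 0.03]]
t 16.9 pos [ 0.5455 -0.0607  0.2021] yaw -0.0673 turn [ 0.01 -0.02 -0.  ] shift [-0.02 -0.01  0.02]
```

Emit:
play_rows:
  increments:
    - {"dx":0.1,"dy":0,"dz":-0.14,"wx":0,"wy":0,"wz":0}
    - {"dx":0.11,"dy":0,"dz":-0.13,"wx":0,"wy":0,"wz":0}
    - {"dx":0.13,"dy":0,"dz":-0.12,"wx":0,"wy":0,"wz":0}
    - {"dx":0.14,"dy":0,"dz":-0.1,"wx":0,"wy":0,"wz":0}
    - {"dx":0.15,"dy":0,"dz":-0.09,"wx":0,"wy":0,"wz":0}
    - {"dx":0.16,"dy":0,"dz":-0.07,"wx":0,"wy":0,"wz":0}
    - {"dx":0.16,"dy":0,"dz":-0.06,"wx":0,"wy":0,"wz":0}
    - {"dx":0.17,"dy":0,"dz":-0.04,"wx":0,"wy":0,"wz":0}
    - {"dx":0.17,"dy":0,"dz":-0.02,"wx":0,"wy":0,"wz":0}
    - {"dx":0,"dy":0,"dz":0,"wx":0,"wy":0,"wz":0}

```text
time: 17.9
position: [0.6111, -0.065, 0.2401]
ee_rot: [0.0, 0.999, -0.034, 0.001]
force: [-2.1, -4.1, 2.3]
finger_gap: 0.301
grip_force: 23.4
```

Emit:
play_rows:
  increments:
    - {"dx":0.17,"dy":0,"dz":-0.01,"wx":0,"wy":0,"wz":0}
    - {"dx":0.17,"dy":0,"dz":0.01,"wx":0,"wy":0,"wz":0}
    - {"dx":0.17,"dy":0,"dz":0.03,"wx":0,"wy":0,"wz":0}
    - {"dx":0.02,"dy":0,"dz":0,"wx":0,"wy":0,"wz":0}
    - {"dx":0,"dy":0,"dz":0,"wx":0,"wy":0,"wz":0}
    - {"dx":0,"dy":0,"dz":0,"wx":0,"wy":0,"wz":0}

```text
time: 18.5
position: [0.6363, -0.0667, 0.2384]
ee_rot: [0.0, 0.999, -0.034, 0.001]
force: [-0.1, -3.7, 1.6]
finger_gap: 0.3
grip_force: 23.5
```

Emit:
play_rows:
  increments:
    - {"dx":0,"dy":0,"dz":0,"wx":0,"wy":0,"wz":0}
    - {"dx":0,"dy":0,"dz":0,"wx":0,"wy":0,"wz":0}
    - {"dx":0,"dy":0,"dz":0,"wx":0,"wy":0,"wz":0}
    - {"dx":0,"dy":0,"dz":0,"wx":0,"wy":0,"wz":0}
    - {"dx":0,"dy":0,"dz":-0.5,"wx":0,"wy":0,"wz":0}
    - {"dx":0,"dy":0,"dz":-0.8,"wx":0,"wy":0,"wz":0}
    - {"dx":0,"dy":0,"dz":-0.8,"wx":0,"wy":0,"wz":0}
    - {"dx":-0.8,"dy":0,"dz":0,"wx":0,"wy":0,"wz":0}
    - {"dx":0,"dy":0,"dz":0,"wx":0,"wy":0,"wz":0}
    - {"dx":0,"dy":0,"dz":0,"wx":0,"wy":0,"wz":0}
  jaw: -0.1

```text
time: 19.5
position: [0.5952, -0.0632, 0.3432]
ee_rot: [0.0, 0.999, -0.033, 0.0]
force: [0.1, 0.2, 0.3]
finger_gap: 0.554
grip_force: 0.0
```

```bash
python3 look.py 9
```

```text
19.55 [ 0.59588476 -0.06339275  0.34296466] [ 1.44858129e-06  9.99442384e-01 -3.33890018e-02  3.09171378e-04]
0.08466484611538062 ((587.902099609375, -42.54414367675781), (293.3809509277344, 199.56527709960938), 86.13309478759766)
pin 0.76 [213. 188.] 588 top 0.1153 [0.5658 0.0887 0.1142] [[0.556, 0.079, 0.111], [0.575, 0.099, 0.116]]
lever_knob 0.73 [156. 318.] 1850 top 0.1927 [ 0.6352 -0.067   0.1912] [[0.627, -0.079, 0.188], [0.643, -0.055, 0.193]]
test_top 0.98 [176. 411.] 545 top 0.1267 [ 0.5952 -0.1517  0.1253] [[0.584, -0.162, 0.123], [0.605, -0.142, 0.127]]
breaker 0.68 [165. 320.] 39756 top 0.1193 [ 0.6044 -0.1301  0.1179] [[0.569, -0.18, 0.115], [0.629, 0.013, 0.123]]
```

View pics/w9.png

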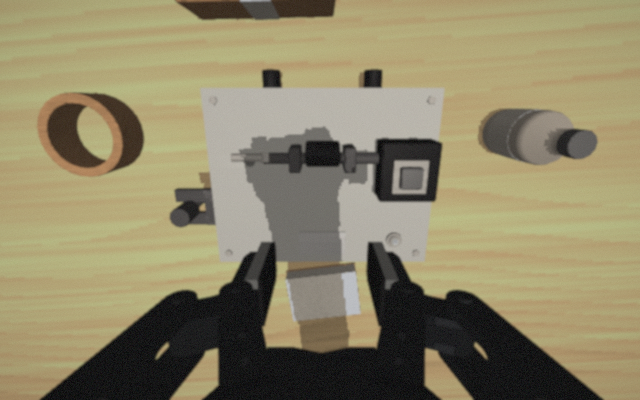

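The lever is back up, with the knob at (153, 322) in row, column pixels and its top at 193 mm, as at the start. The button is out at (178, 411), and the pin hangs in the notch at (213, 185). Nothing is touched.

```bash
python3 -c "
from bench import *
print(hand_in())"
```

```text
the job is handed in; nothing more can be done
None
```

I carried out the trip test and handed the job in at about 20 s: the pin hangs in the notch, the button was pressed and is back out, the lever dropped and is back up by itself, and the bystanders stayed put in the pictures; the hand-in gave no verdict.

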